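Transfer a clean filler nozzle with self-closing tongs

ROBOT

A 6-joint arm with a two-finger parallel gripper is mounted at the origin on the work surface. World frame = base frame: x ahead of the robot, y to its left, z up, the work surface at z = 0. Lengths are in mm, angles in rad, forces in N, time in s.
With the tool pointing down it reaches from about 300 to 775 mm from the base axis. Payload 14.6 kg.
Tool frame: the origin (TCP) lies midway between the tips of the shut fingers; the grasp point (between the pads) lies 19 mm behind it (manip.hold_point_z is the distance from the TCP to the grasp point, in mm); z points along the fingers, y is the direction in which the jaws open and shut (so a half turn about z gives the same grasp; the last joint's range is limited). The gripper opens to 94 mm and grips with 3 to 60 N. Pads are 16 mm wide; open, the fingers measure 119 mm over their backs; the gripper's body (75 mm by 177 mm) begins 78 mm behind the grasp point.
Start: joints at [1.068, 0.3, 1.521, -0, 1.321, -0.067], TCP at [232.171, 498.584, 205.446] pointing down, gripper open.
Joint ranges: [-3.03, 3.03], [-0.79, 2.21], [0.23, 2.52], [-1.04, 4.18], [0, 3.07], [-2.55, 2.55]. Speed limits (rad/s): [2.22, 2.22, 2.57, 3.14, 3.14, 3.14].

INTERFACE

Orientations are given as [roll, pitch, yaw] about the fixed x, y, z axes, in that order (R = Rz(yaw) Ry(pitch) Rx(roll)).
In Python, from cell import manip gives the robot as it stands.
- The arm moves only by the shell command python3 -m crank 'ROWS' [OPENING] [FORCE]. ROWS is JSON, a list of rows, each an object with "offset": the shift along the world's x, y, z in m, a list of three; "spin": the turn about the world's z in degrees. In form: [{"offset": [dx, dy, dz], "spin": spin}, ...]. A call has exactly 8 rows; each row is the pose to reach, as a shift and turn from the pose measured when the call began; what a row does not reach only later rows make up. A row lasts 1/12 s, in which the tool goes at most 41.7 mm and 7.16 degrees, less where a joint would pass 70% of its speed; a pose out of reach is approached as far as the arm can. A call with a gripper value outside its range is refused whole. OPENING is the opening, from 0 (shut) to 1 (fully open), set as the call begins (- or left out, the last holds). The fingers move at their own pace and stop on an object; FORCE is the grip in N (left out, the last holds). Time passes only in rows, so rows that repeat a pose let the fingers close, or fill a call up. It gives the time, the measured TCP pose, the force and the opening at its end, in the units of the state.
- manip.read_state(): the state, without advancing time (a new reading comes with each control period).
- manip.camera(name): name is "side" or "top"; returns a dict with "pixels" (384x512x3 uint8, red, green, blue), "fx", "fy", "cx", "cy" (pixels), "k1" (the pictures are not rectified: a ray, as slopes to the right and down, at radius r is drawn at 1 + k1 r^2 times it, then the intrinsics apply), "extrinsics" (4x4, takes a point from world to camera coordinates). Camera axes: x right, y down, z forward; pixel columns grow to the right and rows downward; lengths in mm; the calibration is good to about 2 mm. A picture is of the moment at which its call begins. There is no depth.
- manip.sign_off(): hands the job in, once; it reports no verdict.
Trained networks look in a picture, given as the dict that the camera call returned (one of the last four; its "shot" number tells which), for a name from the list of things; names that differ only in an ending like _2 or _b are one class to them, and where a whole thing is asked for, a point or a joint stands for the part that bears it (a point fixed in the world has none). Each returns a list of dicts, best first, with "conf" (0 to 1); they miss things now and then, are a little off and sometimes report something else, mostly with a low value. They report only what shows in the picture. A call takes as long as a camera call. They do not tell look-alikes from the thing itself.
- manip.search_frame(picture, name): "location" ([x, y, z] in mm, in world coordinates, good to about 4 mm: the middle of the surface that is visible of it).
- manip.masks_of(picture, name): "mask" (384x512 bool, what is visible of it).
The state is a dict: "clock": time; "joints": joint angles; "qd": joint speeds; "effort": joint torques, N m; "eef_pos": TCP position; "eef_rot": TCP orientation; "wrist_force": force on the tool from outside, world axes, zero at the start; "moment": the same for the moment, N m; "finger_gap": finger opening in mm.
Only numpy, scipy, OpenCV 4.12 (cv2) and the standard library are available. Lean on these libraries where they do the work, as an engineer would, in place of code of your own. Each camera call takes 0.05 s, during which the arm holds its last target. There are 200 camera calls.

TASK

Move the clean steel filler nozzle from its tray onto the empty drying post with the blue base, touching the nozzle only with the self-closing tongs. Squeeze the tongs' handles to open the jaws, lower them around the nozzle's tube until their rubber stop presses gently on its tip, and let go completely so that they grip; then carry tongs and nozzle by the tongs' blue centre block, set the nozzle gently down over the post until its foot sits flat on the base, and let go, leaving the tongs clipped on. Do not knock or shift anything else.

Things in the scene. Friction and masses are not known exactly. Their poses are not given: they have to be found in the camera images.
- tongs_block (a point): Centre of the blue block (20 x 20 mm, 50 mm high) of the loose self-closing tongs (0.1 kg), which start upright in a white fork holder. z is up; the handles are squeezed along y. Pinched across x, the block is held firmly without opening the jaws. A blue crossbar under it (64 mm long in x, 24 wide, 8 thick, top 25 mm below this point) rests on the holder, 72 mm high.
- tongs_handle (a point): Centre of the outer face of the left (+y) steel handle paddle, 32 mm beside and 1 mm below the block's centre; the other mirrors it. Each is 20 mm wide (x), 5 thick, 52 high. Over the outer faces: 64 mm shut, 58 gripping the nozzle, 46 squeezed. Fully open takes 14 N on each: grip with 25 N or more, set 44 mm or less. Squeezing opens the jaws, letting go closes them; lift straight up.
- stop_face (a point): Centre of the underside of the tongs' black rubber stop, unpressed, 63 mm straight below tongs_block (same axes). The two steel jaw plates (20 mm wide along x, 5 mm thick) hang from 2 to 34 mm below it; the gap between them (along y, centred) is 8 mm shut and 26 mm fully squeezed.
- tongs: The whole tongs; origin and axes as stop_face.
- tongs_stop: The tongs' rubber stop, 14 x 14 x 4 mm, sprung: it gives 3 mm, about 5 N a mm. Origin at the centre of its underside, as stop_face. Pressing it on the nozzle's tip must stay below 12 N; 3 to 8 N, kept for half a second before letting go, is right. The tongs may sit a few mm lower or higher in the fingers than measured: come down slowly from well above and feel for the tip.
- tongs_left (a joint): How far each handle paddle is squeezed in, in m: 0 shut, 0.003 when the jaws grip the nozzle's tube, 0.009 fully squeezed (both arms move alike).
- nozzle_mid (a point): Point on the axis of the loose steel filler nozzle (0.14 kg), 57 mm above its underside, z up its axis. It stands tube up in a white ring in a shallow square steel tray (110 mm wide, walls 22 mm high, floor 4 mm thick; the ring stands 7 mm above the floor). Its body, 29 mm in diameter, narrows to 11 mm between 52 and 62 mm above the underside.
- nozzle_foot (a point): Centre of the underside of the same nozzle: a flange 52 mm in diameter and 5 mm thick with a bore 21 mm in diameter and 48 mm deep. The upper end of the tube is a stiff tip sleeve, 14 mm in diameter and 44 mm long, pushed to a different length each time: its top (the tip) lies somewhere between 110 and 134 mm above this point. That height is not given: feel for it.
- nozzle: The whole steel nozzle; origin and axes as nozzle_foot.
- post_seat (a point): Centre of the top face of the blue round base (68 mm in diameter, 10 mm high, fixed) of the empty drying post; the steel post stands up 40 mm from this point, 17 mm in diameter, tapered to 6 mm over its top 8 mm. Set the nozzle's foot down here, pressing with less than 20 N.
- post: The blue-based drying post; origin at the centre of its underside on the table.
- nozzle_b: Bystander: a brass nozzle of the same shape on a grey-based post; origin under its foot.
- nozzle_c: Bystander: a white nozzle of the same shape on a grey-based post; origin under its foot.
- bowl: Bystander: a small steel bowl, 140 mm across, 60 mm high; origin under it.
- shaker: Bystander: a glass spice jar, 48 mm across, 85 mm high; origin under it.
- tub: Bystander: a white tub, 110 mm across, 90 mm high; origin under it.
- mincer_disc: Bystander: a perforated steel mincer disc lying flat, 70 mm across, 10 mm thick; origin under it.
- scraper: Bystander: a white and blue bench scraper lying flat, 120 mm long, 12 mm high; origin under it.
Things that resemble listed ones, but are neither listed nor needed, are in the scene too. Leave any green, turquoise or yellow look-alike of the post alone.

How it is judged:
By the outcome, as a careful person would: the job done as asked, in the order asked, and still so for the second after the job is handed in, with the robot touching nothing.
It also fails if it takes over 58 s, if anything falls off the work surface, if the arm or the gripper's body presses on something with over 40 N, if the wrist force passes 120 N, or if a joint passes its speed limit or range.

## Working session

There is one attempt and no reset: what is moved stays moved. The work goes in short steps, Python scripts to look and compute and a shell command to move; the robot and the scene stay as the last step left them, time stands still between calls to the robot, and variables do not carry over. Pictures are saved under pics/ and viewed, about 8 in all and at most 12, crops included, and the job is handed in when it is done.

```bash
ls; mkdir -p pics; cat > h.py <<'E'
import numpy as np, cv2
from cell import manip
def snap(n,fn=None):
    c=manip.camera(n)
    if fn: cv2.imwrite('pics/'+fn,c['pixels'][:,:,::-1])
    return c
def KD(c):
    return np.array([[c['fx'],0,c['cx']],[0,c['fy'],c['cy']],[0,0,1.]]),np.array([c['k1'],0,0,0,0.])
def proj(c,P):
    E=np.array(c['extrinsics']);K,D=KD(c)
    r,_=cv2.Rodrigues(E[:3,:3])
    return cv2.projectPoints(np.array(P,float).reshape(-1,3),r,E[:3,3],K,D)[0].reshape(-1,2)
def ray(c,uv):
    E=np.array(c['extrinsics']);K,D=KD(c)
    s=cv2.undistortPoints(np.array(uv,float).reshape(-1,1,2),K,D).reshape(-1,2)
    d=np.c_[s,np.ones(len(s))]@E[:3,:3]
    return -E[:3,:3].T@E[:3,3],d
def onz(c,uv,z):
    o,d=ray(c,uv); return o+d*((z-o[2])/d[:,2])[:,None]
E
python3 - <<'E'
from h import *
np.set_printoptions(precision=1,suppress=True)
a=snap('top','t0.png');b=snap('side','s0.png')
for n in ['tongs_block','tongs_handle','stop_face','nozzle_mid','nozzle_foot','post_seat','tongs','nozzle','post','bowl','shaker','tub','mincer_disc','scraper']:
  for c,l in((a,'top'),(b,'side')):
    for r in manip.search_frame(c,n)[:5]: print(n,l,round(r['conf'],2),np.array(r['location']),proj(c,r['location'])[0])
for c in (a,b):
    E=np.array(c['extrinsics']);print(-E[:3,:3].T@E[:3,3],E[:3,:3])
s=manip.read_state();print(s['clock'],s['eef_pos'],s['eef_rot'],s['finger_gap'],manip.hold_point_z)
E
```

```text
pics
tongs_block top 0.88 [472.3 264.6  91. ] [142.4 248.9]
tongs_block side 0.94 [472.2 255.2  83.2] [192.7 148.9]
tongs_block side 0.18 [648.8   5.4  47.1] [260.7 201.1]
tongs_handle side 0.72 [473.6 258.2  84.2] [193.2 148.1]
tongs_handle side 0.63 [474.5 264.4  51.9] [194.3 156.7]
tongs_handle side 0.51 [ 477.7 -261.1   39.4] [193.3 278.3]
stop_face top 0.84 [475.5 262.3  89.9] [143.5 247.5]
stop_face side 0.56 [471.6 256.4  87.3] [192.4 147.5]
nozzle_mid top 0.87 [ 482.1 -246.2   34.3] [352.2 241.2]
nozzle_mid side 0.63 [ 473.6 -258.2   43.3] [191.2 276.1]
nozzle_foot top 0.93 [ 475.8 -245.8   29.7] [351.6 243.6]
nozzle_foot top 0.28 [651.4  18.3  16.3] [247.6 175.6]
nozzle_foot top 0.22 [739.8 265.7  90.5] [143.7 135.9]
nozzle_foot side 0.66 [ 480.2 -262.9   44.5] [194.3 277. ]
post_seat top 0.98 [645.5 -96.9   9.2] [291.5 178. ]
post_seat top 0.9 [535.9 -39.1  13. ] [269.9 220.1]
post_seat top 0.86 [776.9 109.3   9.6] [212.9 128.5]
post_seat top 0.72 [ 793.3 -195.2   11.4] [328.1 122.3]
post_seat side 0.8 [ 641.2 -109.5    8. ] [262.8 240.6]
post_seat side 0.74 [775.8  99.7   
[... 1497 characters left out ...]
[476.9 263.8  48.8] [195.2 157.6]
tub top 0.91 [743.6 261.6  91.9] [145.2 134.2]
tub top 0.47 [785.2 -52.7   3.4] [274.1 126. ]
tub top 0.46 [427.3  50.    8.9] [235.6 262.5]
tub top 0.45 [649.9  13.3  13.3] [249.5 176.3]
tub side 0.76 [744.5 241.1  65.3] [283.6 151.7]
mincer_disc top 0.73 [430.7  46.9   8.1] [236.8 261.1]
mincer_disc side 0.94 [433.3  34.6   6.6] [178.9 212.6]
scraper top 0.83 [785.2 -52.6   4.6] [274.1 125.9]
scraper side 0.84 [779.9 -55.3   1.4] [314.3 226. ]
[560.5  16.  920.9] [[-0.  -1.   0. ]
 [-1.   0.  -0.1]
 [ 0.1 -0.  -1. ]]
[ 538.2 -983.8  697.8] [[ 1.  -0.1 -0. ]
 [-0.1 -0.5 -0.9]
 [ 0.1  0.8 -0.5]]
1.5 [232.2 498.6 205.5] [ 3.1 -0.   2.7] 94.03985033376236 18.8
```

```bash
python3 - <<'E'
import cv2
for n in('t0','s0'):
    i=cv2.imread(f'pics/{n}.png');print(i.shape)
    cv2.imwrite(f'pics/{n}b.png',cv2.resize(i,(800,600),interpolation=cv2.INTER_CUBIC))
E
```

```text
(384, 512, 3)
(384, 512, 3)
```

View pics/t0b.png

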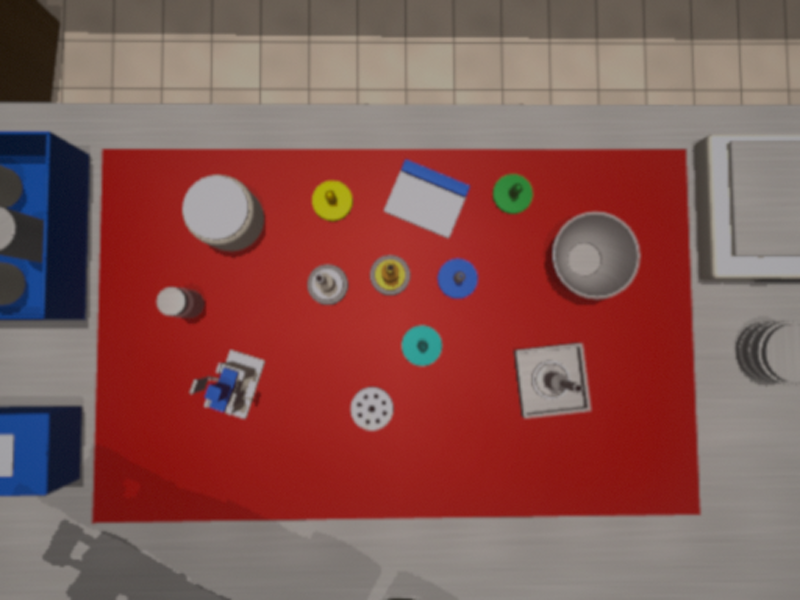

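View pics/s0b.png

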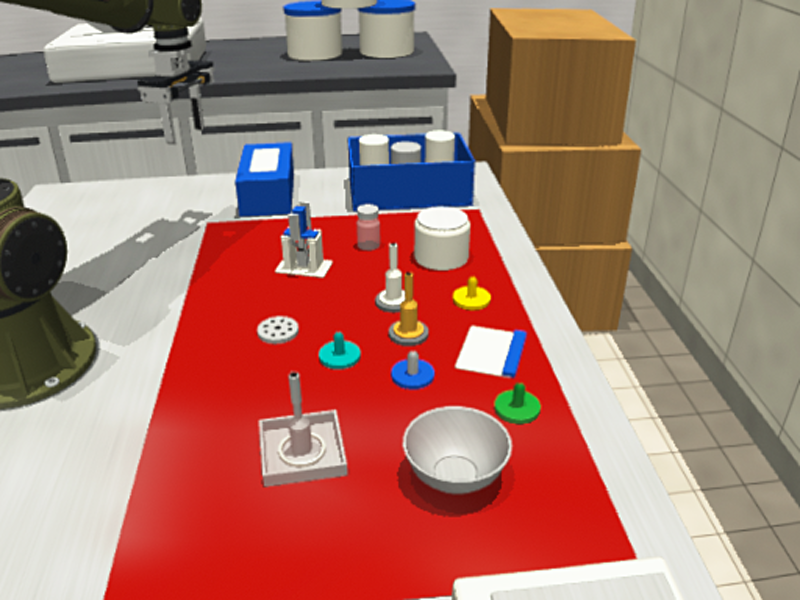

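```bash
python3 - <<'E'
import cv2,numpy as np
t=cv2.imread('pics/t0.png');s=cv2.imread('pics/s0.png')
def crop(i,u,v,w,h,W,H): return cv2.resize(i[v-h//2:v+h//2,u-w//2:u+w//2],(W,H),interpolation=cv2.INTER_CUBIC)
top=np.hstack([crop(t,145,246,60,60,400,400),crop(s,193,154,60,60,400,400)])
bot=np.hstack([crop(t,354,243,60,60,200,200),crop(s,193,270,90,90,200,200),crop(t,285,190,90,90,200,200),crop(s,260,225,90,90,200,200)])
cv2.imwrite('pics/c1.png',np.vstack([top,bot]))
E
```

```text
(no output)
```

View pics/c1.png

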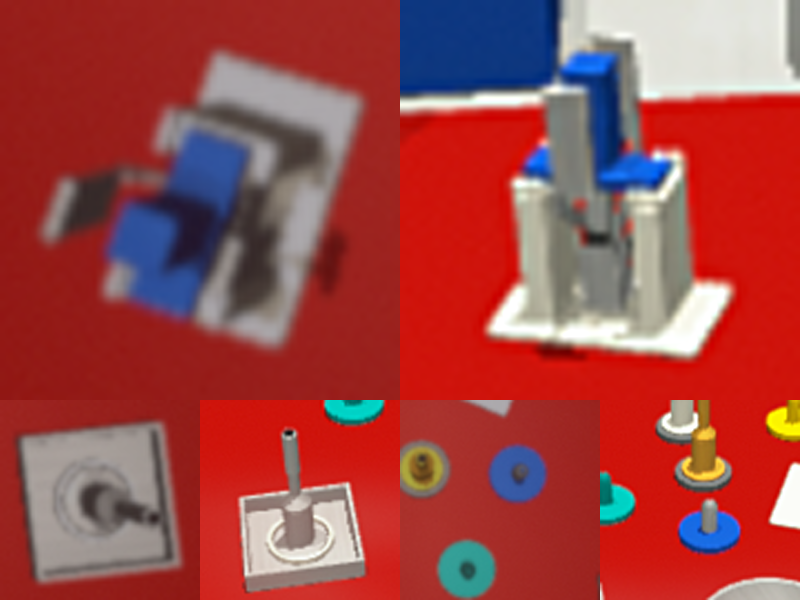

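```bash
cat > fit.py <<'E'
from h import *
from scipy.optimize import minimize, least_squares
def box(x0,x1,y0,y1,z0,z1): return np.array([[x,y,z] for x in(x0,x1) for y in(y0,y1) for z in(z0,z1)],float)
def place(B,p,zb):
    c,s=np.cos(p[2]),np.sin(p[2]); return np.c_[p[0]+c*B[:,0]-s*B[:,1],p[1]+s*B[:,0]+c*B[:,1],B[:,2]+zb]
S=4
def rend(c,p,zb,hw=32):
    m=np.zeros((384*S,512*S),np.uint8)
    for B,v in((box(-10,10,-10,10,-25,25),1),(box(-32,32,-12,12,-33,-25),1),(box(-10,10,-hw,-hw+5,-27,25),0)):
        q=((proj(c,place(B,p,zb))+.5)*S).round().astype(np.int32)
        cv2.fillConvexPoly(m,cv2.convexHull(q),v)
    return cv2.resize(m.astype(np.float32),(512,384),interpolation=cv2.INTER_AREA)
def tri(cs,uvs):
    A=[];b=[]
    for c,uv in zip(cs,uvs):
        o,d=ray(c,uv);d=d[0]/np.linalg.norm(d[0]);P=np.eye(3)-np.outer(d,d);A.append(P);b.append(P@o)
    x=np.linalg.lstsq(np.vstack(A),np.hstack(b),rcond=None)[0]
    return x,[proj(c,x)[0]-uv for c,uv in zip(cs,uvs)]
E
python3 - <<'E'
from fit import *
np.set_printoptions(precision=1,suppress=True)
a=snap('top');b=snap('side')
def blue(c,roi,vmin):
    h=cv2.cvtColor(c['pixels'],cv2.COLOR_RGB2HSV);m=((h[...,0]>100)&(h[...,0]<130)&(h[...,1]>110)&(h[...,2]>vmin)).astype(np.float32)
    z=np.zeros_like(m);u0,u1,v0,v1=roi;z[v0:v1,u0:u1]=m[v0:v1,u0:u1];return z
ma=blue(a,(120,165,225,270),40);mb=blue(b,(175,215,128,170),150)
print(ma.sum(),mb.sum())
for nm,L in(('both',((a,ma),(b,mb))),('top',((a,ma),)),('side',((b,mb),))):
    f=lambda p:sum(np.abs(rend(c,(p[0],p[1],p[2]/50),105)-m).sum()/m.sum() for c,m in L)
    best=min((minimize(f,(472+dx,262,y*50),method='Nelder-Mead',options=dict(initial_simplex=[[472+dx,262,y*50],[478,262,y*50],[472,268,y*50],[472,262,y*50+5]])) for y in(-.4,-.3) for dx in(0,3)),key=lambda r:r.fun)
    print(nm,best.x[:2],np.degrees(best.x[2]/50),best.fun)
# nozzle tip & post
print('tip',tri((a,b),((369,248.1),(188.5,240.3))))
ba=blue(a,(270,312,158,198),60);bb=blue(b,(240,290,215,260),60)
for c,m in((a,ba),(b,bb)):
    k=cv2.findContours(m.astype(np.uint8),0,2)[0];k=max(k,key=cv2.contourArea);h=cv2.convexHull(k).reshape(-1,2)
    w=onz(c,h.astype(float),10.);cc,r=cv2.minEnclosingCircle(w[:,:2].astype(np.float32));print('post',cc,r, w[:,:2].max(0)/2+w[:,:2].min(0)/2)
for c in(a,b):
    for n in('nozzle_mid','nozzle_foot','post_seat'):
        for r in manip.search_frame(c,n)[:3]:print(n,round(r['conf'],2),np.array(r['location']))
vis=lambda c,m,p,u,v:cv2.resize((c['pixels'][:,:,::-1]*.5+255*.5*cv2.merge([rend(c,p,105)*0,rend(c,p,105),m]))[v-30:v+30,u-30:u+30].astype(np.uint8),(400,400),interpolation=0)
p=(best.x[0],best.x[1],best.x[2]/50)
E
```

```text
274.0 66.0
both [469.1 267.2] -2.612449825416701 1.8444273471832275
top [471.  268.3] -23.342963773805835 0.3239051103591919
side [466.6 272.2] 2.6047665529383712 1.1448863744735718
tip (array([ 475.5, -254. ,  134.6]), [array([-0., -0.]), array([-0., -0.])])
post (646.0224609375, -99.50670623779297) 32.32115173339844 [645.6 -99.4]
post (643.7197265625, -104.93584442138672) 36.37708282470703 [ 644.5 -106.5]
nozzle_mid 0.59 [ 483.5 -248.8   36.8]
nozzle_foot 0.68 [ 481.6 -246.5   35.7]
post_seat 0.98 [645.7 -96.3   9.6]
post_seat 0.9 [535.2 -36.7  12.9]
post_seat 0.78 [ 789.  -198.1   13.5]
nozzle_mid 0.63 [ 475.6 -259.8   43.4]
nozzle_foot 0.86 [ 475.6 -260.2   42.3]
post_seat 0.97 [ 640.1 -111.3   10.1]
post_seat 0.83 [533.5 -45.9  12.8]
post_seat 0.67 [ 792.7 -200.9   12. ]
```

```bash
python3 - <<'E'
from fit import *
np.set_printoptions(precision=1,suppress=True)
a=snap('top');b=snap('side')
def blue(c,roi,sm):
    h=cv2.cvtColor(c['pixels'],cv2.COLOR_RGB2HSV);m=((h[...,0]>100)&(h[...,0]<130)&(h[...,1]>sm)&(h[...,2]>50)).astype(np.float32)
    z=np.zeros_like(m);u0,u1,v0,v1=roi;z[v0:v1,u0:u1]=m[v0:v1,u0:u1];return z
ma=blue(a,(120,165,225,270),110);mb=blue(b,(175,215,128,170),140);mb[:140,:187]=0
print(ma.sum(),mb.sum())
P={}
for nm,L in(('both',((a,ma),(b,mb))),('top',((a,ma),)),('side',((b,mb),))):
    f=lambda p:sum(np.abs(rend(c,(p[0],p[1],p[2]/50),105)-m).sum()/m.sum() for c,m in L)
    best=min((minimize(f,(472,262,y*50),method='Nelder-Mead',options=dict(initial_simplex=[[472,262,y*50],[478,262,y*50],[472,268,y*50],[472,262,y*50+5]])) for y in(-.45,-.35,-.25)),key=lambda r:r.fun)
    P[nm]=(best.x[0],best.x[1],best.x[2]/50)
    print(nm,best.x[:2],np.degrees(best.x[2]/50),best.fun)
def vis(c,m,p,u,v):
    i=c['pixels'][:,:,::-1].copy()
    i=cv2.resize(i[v-30:v+30,u-30:u+30],(400,400),interpolation=cv2.INTER_CUBIC)
    for M,col in((rend(c,p,105)>.5,(0,255,255)),(m>.5,(0,255,0))):
        k=cv2.findContours(cv2.resize(M[v-30:v+30,u-30:u+30].astype(np.uint8),(400,400),interpolation=0),0,2)[0];cv2.drawContours(i,k,-1,col,1)
    return i
cv2.imwrite('pics/f1.png',np.hstack([vis(a,ma,P['both'],145,246),vis(b,mb,P['both'],193,154)]))
E
```

```text
277.0 141.0
both [468.9 269.9] -18.45558218460306 0.6431273221969604
top [470.6 268.1] -22.711849842398085 0.3136281669139862
side [468.5 269.6] -17.336717796199153 0.2881205677986145
```

View pics/f1.png

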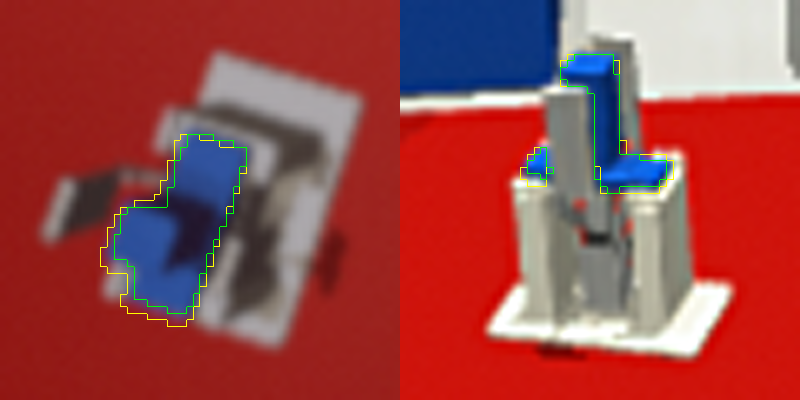

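```bash
python3 - <<'E'
from h import *
s=manip.read_state();print(s['clock'],s['eef_pos'],np.degrees(s['eef_rot']),s['wrist_force'])
print(470-s['eef_pos'][0],269-s['eef_pos'][1],161.5-np.degrees(s['eef_rot'][2]))
E
```

```text
2.0 [232.14544268 498.57971513 205.46548062] [-1.79999712e+02 -1.17763983e-03  1.55031870e+02] [ 0.01716069 -0.67391817 -0.35333236]
237.85455732267187 -229.57971512735355 6.468129724549186
```

```bash
python3 -m crank '[{"offset":[0.034,-0.033,0],"spin":1},{"offset":[0.068,-0.066,0],"spin":2},{"offset":[0.102,-0.098,0],"spin":3},{"offset":[0.136,-0.131,0],"spin":4},{"offset":[0.17,-0.164,0],"spin":5},{"offset":[0.204,-0.197,0],"spin":6},{"offset":[0.238,-0.2296,0],"spin":6.5},{"offset":[0.238,-0.2296,0],"spin":6.5}]' 1 30
```

```text
clock: 2.67
eef_pos: [471.5, 267.1, 205.7]
eef_rot: [3.141, 0.0, 2.82]
wrist_force: [0.9, 0.8, -0.5]
finger_gap: 93.9
```

```bash
python3 -m crank '[{"offset":[0,0.001,-0.03],"spin":0},{"offset":[-0.001,0.0015,-0.06],"spin":0},{"offset":[-0.001,0.002,-0.085],"spin":0},{"offset":[-0.001,0.002,-0.1],"spin":0},{"offset":[-0.001,0.002,-0.11],"spin":0},{"offset":[-0.001,0.002,-0.1185],"spin":0},{"offset":[-0.001,0.002,-0.1185],"spin":0},{"offset":[-0.001,0.002,-0.1185],"spin":0}]' 1 30
python3 - <<'E'
from h import *
a=snap('top');b=snap('side')
f=lambda c,u,v:cv2.resize(c['pixels'][v-30:v+30,u-30:u+30,::-1],(400,400),interpolation=cv2.INTER_CUBIC)
cv2.imwrite('pics/g1.png',np.hstack([f(a,145,246),f(b,193,144)]))
E
```

```text
clock: 3.33
eef_pos: [470.8, 269.3, 87.7]
eef_rot: [3.141, 0.001, 2.82]
wrist_force: [0.9, 0.7, -0.2]
finger_gap: 94.0
```

View pics/g1.png

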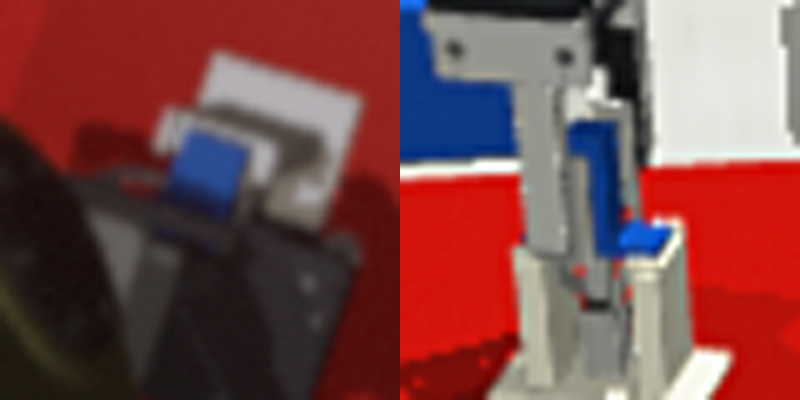

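```bash
python3 -m crank '[{"offset":[0,0,0],"spin":0},{"offset":[0,0,0],"spin":0},{"offset":[0,0,0],"spin":0},{"offset":[0,0,0],"spin":0},{"offset":[0,0,0],"spin":0},{"offset":[0,0,0],"spin":0},{"offset":[0,0,0],"spin":0},{"offset":[0,0,0],"spin":0}]' 0.42 30
```

```text
clock: 4.1
eef_pos: [471.1, 269.4, 88.5]
eef_rot: [3.14, 0.002, 2.82]
wrist_force: [-2.7, -2.6, 23.3]
finger_gap: 44.5
```

```bash
python3 -m crank '[{"offset":[0,0,0.005],"spin":0},{"offset":[0,0,0.015],"spin":0},{"offset":[0,0,0.03],"spin":0},{"offset":[0,0,0.055],"spin":0},{"offset":[0,0,0.085],"spin":0},{"offset":[0,0,0.115],"spin":0},{"offset":[0,0,0.145],"spin":0},{"offset":[0,0,0.165],"spin":0}]' 0.42 30
```

```text
clock: 4.77
eef_pos: [471.3, 269.5, 257.2]
eef_rot: [3.138, 0.004, 2.82]
wrist_force: [-0.0, -0.2, -1.1]
finger_gap: 44.2
```

```bash
python3 -m crank '[{"offset":[0,-0.02,0],"spin":0},{"offset":[0.001,-0.055,0],"spin":0},{"offset":[0.001,-0.09,0],"spin":0},{"offset":[0.002,-0.125,0],"spin":0},{"offset":[0.002,-0.16,0],"spin":0},{"offset":[0.002,-0.195,0],"spin":0},{"offset":[0.002,-0.23,0],"spin":0},{"offset":[0.002,-0.262,0],"spin":0}]' 0.42 30
python3 -m crank '[{"offset":[0,-0.035,0],"spin":0},{"offset":[0.001,-0.07,0],"spin":0},{"offset":[0.001,-0.105,0],"spin":0},{"offset":[0.002,-0.14,0],"spin":0},{"offset":[0.002,-0.17,0],"spin":0},{"offset":[0.002,-0.2,0],"spin":0},{"offset":[0.002,-0.22,0],"spin":0},{"offset":[0.002,-0.23,0],"spin":0}]' 0.42 30
```

```text
clock: 5.43
eef_pos: [472.8, 5.7, 258.0]
eef_rot: [3.138, 0.005, 2.82]
wrist_force: [0.9, 0.8, -1.1]
finger_gap: 44.2
clock: 6.1
eef_pos: [474.4, -226.4, 258.3]
eef_rot: [3.138, 0.005, 2.818]
wrist_force: [0.2, 0.7, 0.1]
finger_gap: 44.3
```

```bash
python3 -m crank '[{"offset":[0.0005,-0.01,0],"spin":0},{"offset":[0.001,-0.02,0],"spin":0},{"offset":[0.001,-0.026,0],"spin":0},{"offset":[0.001,-0.0275,0],"spin":0},{"offset":[0.001,-0.0275,0],"spin":0},{"offset":[0.001,-0.0275,0],"spin":0},{"offset":[0.001,-0.0275,0],"spin":0},{"offset":[0.001,-0.0275,0],"spin":0}]' 0.42 30
python3 - <<'E'
from h import *
a=snap('top','t2.png');b=snap('side','s2.png')
s=manip.read_state();T=np.array(s['eef_pos']);print(T,s['wrist_force'])
P=[T+[0,0,-46],T+[0,0,-80]];print(proj(a,P),proj(b,P))
f=lambda c,u,v,w:cv2.resize(c['pixels'][v-w:v+w,u-w:u+w,::-1],(400,400),interpolation=cv2.INTER_CUBIC)
cv2.imwrite('pics/g2.png',np.hstack([f(a,354,243,40),f(b,193,235,55)]))
E
```

```text
clock: 6.77
eef_pos: [475.5, -253.4, 258.4]
eef_rot: [3.138, 0.005, 2.818]
wrist_force: [-0.8, 0.2, -0.3]
finger_gap: 44.5
[ 475.48455511 -253.57943884  258.35896169] [ 2.05588195e-04 -3.86343351e-01 -1.58871785e-01]
[[382.03260369 252.19792614]
 [375.91381645 250.29202735]] [[185.05055551 207.75134743]
 [186.56194179 222.31215111]]
```

View pics/g2.png

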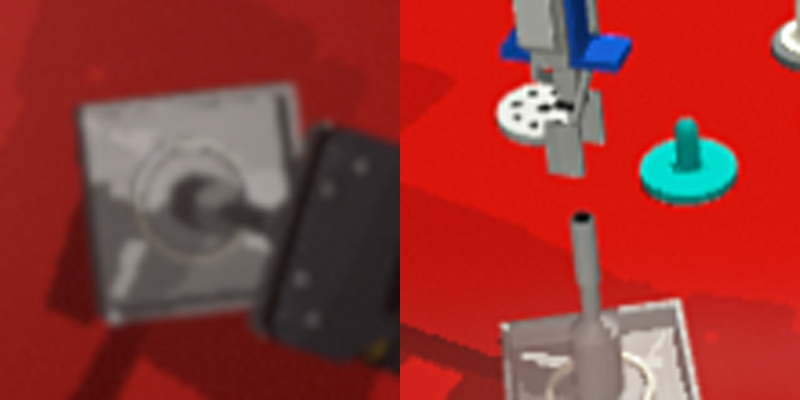

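```bash
python3 -m crank '[{"offset":[-0.0005,0,-0.01],"spin":0},{"offset":[-0.0008,-0.0003,-0.02],"spin":0},{"offset":[-0.0008,-0.0003,-0.03],"spin":0},{"offset":[-0.0008,-0.0003,-0.038],"spin":0},{"offset":[-0.0008,-0.0003,-0.044],"spin":0},{"offset":[-0.0008,-0.0003,-0.047],"spin":0},{"offset":[-0.0008,-0.0003,-0.049],"spin":0},{"offset":[-0.0008,-0.0003,-0.05],"spin":0}]' 0.42 30
python3 - <<'E'
from h import *
b=snap('side','s3.png')
s=manip.read_state();T=np.array(s['eef_pos']);print(T,s['wrist_force'])
f=lambda c,u,v,w:cv2.resize(c['pixels'][v-w:v+w,u-w:u+w,::-1],(500,500),interpolation=cv2.INTER_CUBIC)
cv2.imwrite('pics/g3.png',f(b,190,235,30))
E
```

```text
clock: 7.53
eef_pos: [474.7, -253.9, 208.2]
eef_rot: [3.138, 0.005, 2.818]
wrist_force: [0.6, -0.8, -0.3]
finger_gap: 44.0
[ 474.73000041 -253.93093245  208.28494763] [ 0.55896076  0.15290108 -1.49299817]
```

View pics/g3.png

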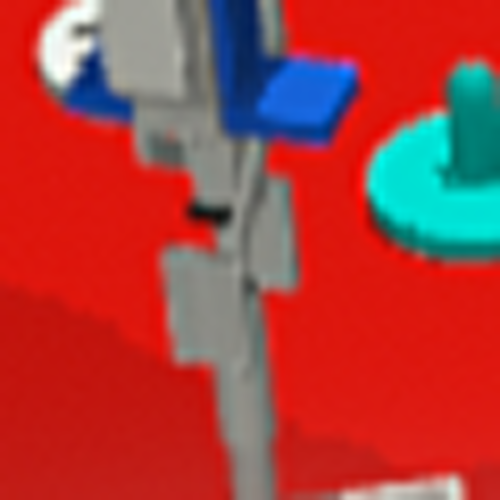

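```bash
python3 -m crank '[{"offset":[0,0,-0.004],"spin":0},{"offset":[0,0,-0.008],"spin":0},{"offset":[0,0,-0.012],"spin":0},{"offset":[0,0,-0.015],"spin":0},{"offset":[0,0,-0.017],"spin":0},{"offset":[0,0,-0.018],"spin":0},{"offset":[0,0,-0.018],"spin":0},{"offset":[0,0,-0.018],"spin":0}]' 0.42 30
python3 -m crank '[{"offset":[0,0,-0.0005],"spin":0},{"offset":[0,0,-0.001],"spin":0},{"offset":[0,0,-0.0015],"spin":0},{"offset":[0,0,-0.002],"spin":0},{"offset":[0,0,-0.002],"spin":0},{"offset":[0,0,-0.002],"spin":0},{"offset":[0,0,-0.002],"spin":0},{"offset":[0,0,-0.002],"spin":0}]' 0.42 30
```

```text
clock: 8.25
eef_pos: [474.8, -253.9, 190.3]
eef_rot: [3.138, 0.005, 2.818]
wrist_force: [-0.3, -0.2, -1.1]
finger_gap: 43.8
clock: 8.92
eef_pos: [474.8, -254.0, 188.4]
eef_rot: [3.138, 0.005, 2.818]
wrist_force: [0.4, 0.3, -1.1]
finger_gap: 43.9
```

```bash
python3 - <<'E'
from h import *
print(manip.read_state()['wrist_force'])
E
python3 -m crank '[{"offset":[0,0,-0.0005],"spin":0},{"offset":[0,0,-0.001],"spin":0},{"offset":[0,0,-0.0015],"spin":0},{"offset":[0,0,-0.002],"spin":0},{"offset":[0,0,-0.002],"spin":0},{"offset":[0,0,-0.002],"spin":0},{"offset":[0,0,-0.002],"spin":0},{"offset":[0,0,-0.002],"spin":0}]' 0.42 30
```

```text
[ 0.4204986   0.32843891 -1.10949189]
clock: 9.58
eef_pos: [474.8, -254.0, 186.4]
eef_rot: [3.138, 0.005, 2.818]
wrist_force: [-0.3, -0.3, -0.3]
finger_gap: 43.9
```

```bash
python3 -m crank '[{"offset":[0,0,-0.0003],"spin":0},{"offset":[0,0,-0.0006],"spin":0},{"offset":[0,0,-0.0009],"spin":0},{"offset":[0,0,-0.0012],"spin":0},{"offset":[0,0,-0.0015],"spin":0},{"offset":[0,0,-0.0015],"spin":0},{"offset":[0,0,-0.0015],"spin":0},{"offset":[0,0,-0.0015],"spin":0}]' 0.42 30
```

```text
clock: 10.25
eef_pos: [474.8, -253.9, 184.9]
eef_rot: [3.138, 0.005, 2.818]
wrist_force: [-0.4, -0.8, -0.7]
finger_gap: 44.1
```

```bash
python3 -m crank '[{"offset":[0,0,-0.0003],"spin":0},{"offset":[0,0,-0.0006],"spin":0},{"offset":[0,0,-0.0009],"spin":0},{"offset":[0,0,-0.0012],"spin":0},{"offset":[0,0,-0.0015],"spin":0},{"offset":[0,0,-0.0015],"spin":0},{"offset":[0,0,-0.0015],"spin":0},{"offset":[0,0,-0.0015],"spin":0}]' 0.42 30
```

```text
clock: 10.92
eef_pos: [474.8, -254.0, 183.5]
eef_rot: [3.138, 0.005, 2.818]
wrist_force: [-0.6, 0.2, 1.1]
finger_gap: 44.1
```

```bash
python3 -m crank '[{"offset":[0,0,-0.0002],"spin":0},{"offset":[0,0,-0.0004],"spin":0},{"offset":[0,0,-0.0006],"spin":0},{"offset":[0,0,-0.0007],"spin":0},{"offset":[0,0,-0.0007],"spin":0},{"offset":[0,0,-0.0007],"spin":0},{"offset":[0,0,-0.0007],"spin":0},{"offset":[0,0,-0.0007],"spin":0}]' 0.42 30
```

```text
clock: 11.58
eef_pos: [474.9, -254.0, 182.9]
eef_rot: [3.138, 0.006, 2.818]
wrist_force: [-0.8, -0.2, 3.3]
finger_gap: 44.3
```

```bash
python3 -m crank '[{"offset":[0,0,-0.0003],"spin":0},{"offset":[0,0,-0.0003],"spin":0},{"offset":[0,0,-0.0003],"spin":0},{"offset":[0,0,-0.0003],"spin":0},{"offset":[0,0,-0.0003],"spin":0},{"offset":[0,0,-0.0003],"spin":0},{"offset":[0,0,-0.0003],"spin":0},{"offset":[0,0,-0.0003],"spin":0}]' 0.42 30
```

```text
clock: 12.25
eef_pos: [474.9, -254.0, 182.7]
eef_rot: [3.138, 0.006, 2.818]
wrist_force: [-0.4, 1.4, 5.1]
finger_gap: 44.0
```

```bash
python3 -m crank '[{"offset":[0,0,0],"spin":0},{"offset":[0,0,0],"spin":0},{"offset":[0,0,0],"spin":0},{"offset":[0,0,0],"spin":0},{"offset":[0,0,0],"spin":0},{"offset":[0,0,0],"spin":0},{"offset":[0,0,0],"spin":0},{"offset":[0,0,0],"spin":0}]' 1 30
python3 - <<'E'
from h import *
b=snap('side','s4.png')
s=manip.read_state();T=np.array(s['eef_pos']);print(T,s['wrist_force'],s['joints'])
f=lambda c,u,v,w:cv2.resize(c['pixels'][v-w:v+w,u-w:u+w,::-1],(500,500),interpolation=cv2.INTER_CUBIC)
cv2.imwrite('pics/g4.png',f(b,190,235,40))
E
```

```text
clock: 12.92
eef_pos: [474.9, -254.0, 182.5]
eef_rot: [3.138, 0.005, 2.818]
wrist_force: [1.0, 0.6, 0.2]
finger_gap: 92.6
[ 474.87033737 -254.02332919  182.55691799] [ 0.01114469 -0.01855947 -0.040004  ] [-0.56165139  0.29137786  1.5866865   0.00508229  1.2591828  -1.81041649]
```

View pics/g4.png

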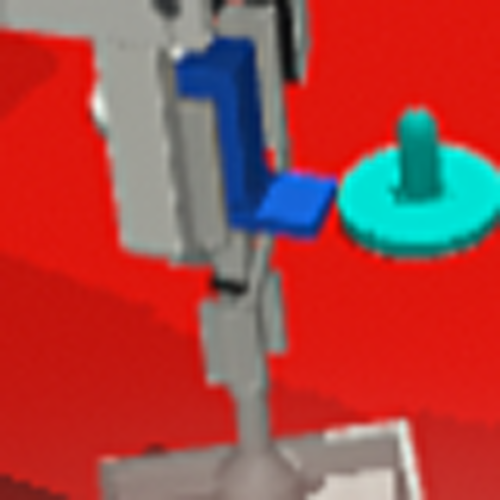

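```bash
python3 -m crank '[{"offset":[0,0,0.008],"spin":0},{"offset":[0,0,0.025],"spin":0},{"offset":[0,0,0.05],"spin":0},{"offset":[0,0,0.075],"spin":0},{"offset":[0,0,0.085],"spin":-7},{"offset":[0,0,0.085],"spin":-14},{"offset":[0,0,0.085],"spin":-21},{"offset":[0,0,0.085],"spin":-28}]' 1 30
python3 -m crank '[{"offset":[0,0,0],"spin":-7},{"offset":[0,0,0],"spin":-14},{"offset":[0,0,0],"spin":-21},{"offset":[0,0,0],"spin":-28},{"offset":[0,0,0],"spin":-35},{"offset":[0,0,0],"spin":-42},{"offset":[0,0,0],"spin":-49},{"offset":[0,0,0],"spin":-56}]' 1 30
python3 - <<'E'
from h import *
s=manip.read_state();print(s['eef_pos'],np.degrees(s['eef_rot']))
E
```

```text
clock: 13.63
eef_pos: [474.9, -254.0, 268.5]
eef_rot: [3.138, 0.006, 2.323]
wrist_force: [0.2, 0.8, -0.4]
finger_gap: 94.0
clock: 14.3
eef_pos: [474.9, -254.0, 269.1]
eef_rot: [3.137, 0.006, 1.34]
wrist_force: [0.9, 0.2, 0.6]
finger_gap: 93.9
[ 474.89111674 -254.04074152  269.13973135] [179.74973072   0.37109127  76.76760821]
```

```bash
python3 -m crank '[{"offset":[0,0,0],"spin":-5.3},{"offset":[0,0,-0.02],"spin":-5.3},{"offset":[0,0,-0.04],"spin":-5.3},{"offset":[0,0,-0.06],"spin":-5.3},{"offset":[0,0,-0.075],"spin":-5.3},{"offset":[0,0,-0.082],"spin":-5.3},{"offset":[0,0,-0.086],"spin":-5.3},{"offset":[0,0,-0.086],"spin":-5.3}]' 1 30
python3 - <<'E'
from h import *
b=snap('side','s5.png')
s=manip.read_state();T=np.array(s['eef_pos']);print(T,s['wrist_force'],np.degrees(s['eef_rot']))
f=lambda c,u,v,w:cv2.resize(c['pixels'][v-w:v+w,u-w:u+w,::-1],(500,500),interpolation=cv2.INTER_CUBIC)
cv2.imwrite('pics/g5.png',f(b,190,225,40))
E
```

```text
clock: 14.97
eef_pos: [474.9, -254.0, 183.3]
eef_rot: [3.137, 0.006, 1.247]
wrist_force: [-0.3, -1.3, -0.7]
finger_gap: 94.1
[ 475.13215936 -254.1220041   183.87933649] [ 0.57261883 -0.06104458  0.03786267] [179.71262706   0.37764847  71.47233329]
```

View pics/g5.png

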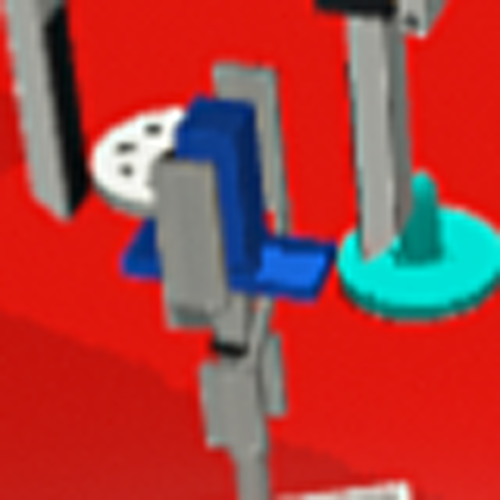

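```bash
python3 -m crank '[{"offset":[0,0,0],"spin":0},{"offset":[0,0,0],"spin":0},{"offset":[0,0,0],"spin":0},{"offset":[0,0,0],"spin":0},{"offset":[0,0,0],"spin":0},{"offset":[0,0,0],"spin":0},{"offset":[0,0,0],"spin":0},{"offset":[0,0,0],"spin":0}]' 0.12 25
```

```text
clock: 15.68
eef_pos: [475.1, -254.2, 183.9]
eef_rot: [3.137, 0.007, 1.247]
wrist_force: [0.2, 0.6, -1.0]
finger_gap: 44.0
```

```bash
python3 -m crank '[{"offset":[0,0,0],"spin":0},{"offset":[0,0,0],"spin":0},{"offset":[0,0,0],"spin":0},{"offset":[0,0,0],"spin":0},{"offset":[0,0,0],"spin":0},{"offset":[0,0,0],"spin":0},{"offset":[0,0,0],"spin":0},{"offset":[0,0,0],"spin":0}]' 0.12 30
```

```text
clock: 16.35
eef_pos: [475.1, -254.1, 183.9]
eef_rot: [3.137, 0.007, 1.247]
wrist_force: [0.5, 0.0, -0.8]
finger_gap: 19.8
```

```bash
python3 -m crank '[{"offset":[0,0,0.003],"spin":0},{"offset":[0,0,0.01],"spin":0},{"offset":[0,0,0.02],"spin":0},{"offset":[0,0,0.035],"spin":0},{"offset":[0,0,0.05],"spin":0},{"offset":[0,0,0.065],"spin":0},{"offset":[0,0,0.08],"spin":0},{"offset":[0,0,0.085],"spin":0}]' 0.12 30
python3 - <<'E'
from h import *
b=snap('side','s6.png');s=manip.read_state();print(s['wrist_force'],s['eef_pos'],s['moment'])
E
python3 -m crank '[{"offset":[0.01,0.009,0],"spin":0},{"offset":[0.03,0.027,0],"spin":0},{"offset":[0.055,0.05,0],"spin":0},{"offset":[0.08,0.072,0],"spin":0},{"offset":[0.105,0.095,0],"spin":0},{"offset":[0.125,0.113,0],"spin":0},{"offset":[0.137,0.124,0],"spin":0},{"offset":[0.14,0.127,0],"spin":0}]' 0.12 30
```

```text
clock: 17.02
eef_pos: [475.6, -254.4, 272.0]
eef_rot: [3.133, 0.007, 1.247]
wrist_force: [-0.1, 0.5, -1.8]
finger_gap: 20.0
[-0.33381832 -0.23310738 -1.22093388] [ 475.61112198 -254.43521614  271.64638468] [-0.06840798  0.05336136  0.0105872 ]
clock: 17.73
eef_pos: [617.1, -124.6, 270.0]
eef_rot: [3.135, 0.007, 1.25]
wrist_force: [0.7, 0.3, -2.4]
finger_gap: 19.6
```

```bash
python3 -m crank '[{"offset":[0.01,0.009,0],"spin":0},{"offset":[0.02,0.018,0],"spin":0},{"offset":[0.026,0.023,0],"spin":0},{"offset":[0.028,0.0245,0],"spin":0},{"offset":[0.028,0.0245,0],"spin":0},{"offset":[0.028,0.0245,0],"spin":0},{"offset":[0.028,0.0245,0],"spin":0},{"offset":[0.028,0.0245,0],"spin":0}]' 0.12 30
python3 - <<'E'
from h import *
np.set_printoptions(precision=1,suppress=True)
a=snap('top','t7.png');b=snap('side','s7.png');s=manip.read_state();T=np.array(s['eef_pos']);print(s['wrist_force'],T,np.degrees(s['eef_rot']))
f=lambda c,u,v,w:cv2.resize(c['pixels'][v-w:v+w,u-w:u+w,::-1],(400,400),interpolation=cv2.INTER_CUBIC)
F=[[T[0],T[1],T[2]-180],[645.5,-100,50],[645.5,-100,10]];print(proj(a,F),proj(b,F))
cv2.imwrite('pics/g7.png',np.hstack([f(a,292,178,40),f(b,262,215,40)]))
for n in('nozzle','nozzle_foot','post_seat'):
    for c in(a,b):
        for r in manip.search_frame(c,n)[:3]:print(n,round(r['conf'],2),np.array(r['location']))
E
```

```text
clock: 18.4
eef_pos: [644.8, -100.7, 270.3]
eef_rot: [3.135, 0.007, 1.249]
wrist_force: [0.0, -0.7, -3.0]
finger_gap: 19.8
[-0.1 -0.1 -2.6] [ 644.9 -100.5  270.3] [179.6   0.4  71.6]
[[297.2 175.1]
 [294.7 176.5]
 [292.7 178. ]] [[264.1 210.4]
 [264.2 224.2]
 [264.1 237.5]]
nozzle 0.81 [634.7 118.1  17.9]
nozzle 0.71 [649.5  15.4  15. ]
nozzle 0.59 [650.4 -73.3   8.6]
nozzle 0.9 [636.1 106.1  42.6]
nozzle 0.83 [ 645.7 -114.4  114.2]
nozzle 0.53 [639.2   8.8  66.4]
nozzle_foot 0.63 [648.2 -79.5  93.7]
nozzle_foot 0.93 [ 647.6 -109.9  116.6]
post_seat 0.75 [774.4 109.9   6.9]
post_seat 0.67 [639.2 118.4  20. ]
post_seat 0.66 [783.6 -51.8   5.9]
post_seat 0.88 [ 641.8 -111.3    8.3]
post_seat 0.72 [776.1 101.3  10.2]
post_seat 0.62 [ 789.5 -199.7    8.8]
```

View pics/g7.png

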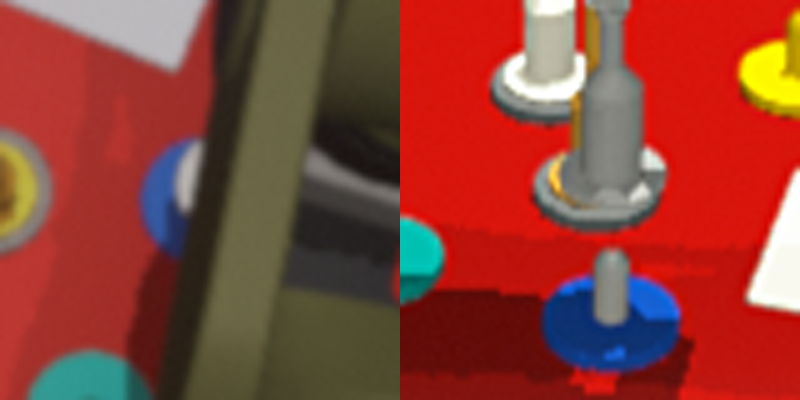

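```bash
python3 - <<'E'
from h import *
a=manip.camera('top');b=manip.camera('side')
s=manip.read_state();T=np.array(s['eef_pos'])
t=np.linspace(0,2*np.pi,60);circ=np.c_[26*np.cos(t),26*np.sin(t),0*t]
out=[]
for c,u,v,w in((a,292,178,22),(b,262,215,25)):
    i=cv2.resize(c['pixels'][v-w:v+w,u-w:u+w,::-1],(400,400),interpolation=cv2.INTER_CUBIC)
    k=400/(2*w)
    def dr(P,col):
        q=((proj(c,P)-[u-w,v-w]+.5)*k).astype(np.int32);cv2.polylines(i,[q],True,col,1)
    dr(circ+[T[0],T[1],T[2]-179.9],(0,255,255));dr(circ+[T[0],T[1],T[2]-174.9],(0,255,255))
    dr(circ*34/26+[645,-99.8,10],(0,255,0));dr(circ*8.5/26+[645,-99.8,42],(0,255,0))
    out.append(i)
cv2.imwrite('pics/g8.png',np.hstack(out))
E
```

```text
(no output)
```

View pics/g8.png

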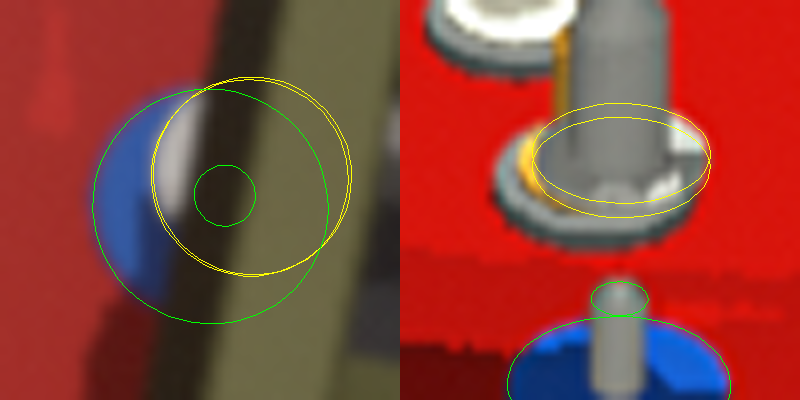

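```bash
python3 -m crank '[{"offset":[0.0002,0.0005,-0.006],"spin":0},{"offset":[0.0002,0.0005,-0.014],"spin":0},{"offset":[0.0002,0.0005,-0.022],"spin":0},{"offset":[0.0002,0.0005,-0.029],"spin":0},{"offset":[0.0002,0.0005,-0.034],"spin":0},{"offset":[0.0002,0.0005,-0.036],"spin":0},{"offset":[0.0002,0.0005,-0.037],"spin":0},{"offset":[0.0002,0.0005,-0.037],"spin":0}]' 0.12 30
python3 -m crank '[{"offset":[0,0,-0.001],"spin":0},{"offset":[0,0,-0.0025],"spin":0},{"offset":[0,0,-0.004],"spin":0},{"offset":[0,0,-0.0055],"spin":0},{"offset":[0,0,-0.007],"spin":0},{"offset":[0,0,-0.008],"spin":0},{"offset":[0,0,-0.008],"spin":0},{"offset":[0,0,-0.008],"spin":0}]' 0.12 30
```

```text
clock: 19.57
eef_pos: [645.4, -99.6, 233.0]
eef_rot: [3.135, 0.007, 1.25]
wrist_force: [0.2, 0.4, -2.7]
finger_gap: 19.7
clock: 20.23
eef_pos: [645.3, -99.6, 225.0]
eef_rot: [3.135, 0.007, 1.25]
wrist_force: [0.2, -0.2, -2.4]
finger_gap: 20.2
```

```bash
python3 -m crank '[{"offset":[0,0,-0.001],"spin":0},{"offset":[0,0,-0.0025],"spin":0},{"offset":[0,0,-0.004],"spin":0},{"offset":[0,0,-0.005],"spin":0},{"offset":[0,0,-0.006],"spin":0},{"offset":[0,0,-0.007],"spin":0},{"offset":[0,0,-0.007],"spin":0},{"offset":[0,0,-0.007],"spin":0}]' 0.12 30
```

```text
clock: 20.9
eef_pos: [645.3, -99.6, 217.9]
eef_rot: [3.135, 0.007, 1.25]
wrist_force: [-0.6, 0.3, -2.6]
finger_gap: 19.9
```

Threaded with no side force; continue down.

```bash
python3 -m crank '[{"offset":[0,0,-0.002],"spin":0},{"offset":[0,0,-0.005],"spin":0},{"offset":[0,0,-0.008],"spin":0},{"offset":[0,0,-0.011],"spin":0},{"offset":[0,0,-0.014],"spin":0},{"offset":[0,0,-0.016],"spin":0},{"offset":[0,0,-0.017],"spin":0},{"offset":[0,0,-0.017],"spin":0}]' 0.12 30
```

```text
clock: 21.57
eef_pos: [645.3, -99.6, 200.6]
eef_rot: [3.135, 0.007, 1.25]
wrist_force: [-0.3, 0.6, -1.8]
finger_gap: 19.4
```

```bash
python3 -m crank '[{"offset":[0,0,-0.001],"spin":0},{"offset":[0,0,-0.0025],"spin":0},{"offset":[0,0,-0.004],"spin":0},{"offset":[0,0,-0.0055],"spin":0},{"offset":[0,0,-0.0065],"spin":0},{"offset":[0,0,-0.0075],"spin":0},{"offset":[0,0,-0.0075],"spin":0},{"offset":[0,0,-0.0075],"spin":0}]' 0.12 30
python3 -m crank '[{"offset":[0,0,-0.0003],"spin":0},{"offset":[0,0,-0.0006],"spin":0},{"offset":[0,0,-0.0009],"spin":0},{"offset":[0,0,-0.0012],"spin":0},{"offset":[0,0,-0.0015],"spin":0},{"offset":[0,0,-0.0015],"spin":0},{"offset":[0,0,-0.0015],"spin":0},{"offset":[0,0,-0.0015],"spin":0}]' 0.12 30
```

```text
clock: 22.23
eef_pos: [645.3, -99.6, 193.1]
eef_rot: [3.135, 0.007, 1.25]
wrist_force: [-0.3, -0.0, -2.8]
finger_gap: 19.8
clock: 22.9
eef_pos: [645.3, -99.6, 191.6]
eef_rot: [3.135, 0.007, 1.25]
wrist_force: [0.7, 0.1, -2.4]
finger_gap: 19.6
```

```bash
python3 -m crank '[{"offset":[0,0,-0.0003],"spin":0},{"offset":[0,0,-0.0006],"spin":0},{"offset":[0,0,-0.0009],"spin":0},{"offset":[0,0,-0.001],"spin":0},{"offset":[0,0,-0.001],"spin":0},{"offset":[0,0,-0.001],"spin":0},{"offset":[0,0,-0.001],"spin":0},{"offset":[0,0,-0.001],"spin":0}]' 0.12 30
```

```text
clock: 23.57
eef_pos: [645.3, -99.6, 190.6]
eef_rot: [3.135, 0.007, 1.25]
wrist_force: [1.1, -0.9, -3.2]
finger_gap: 19.6
```

```bash
python3 -m crank '[{"offset":[0,0,-0.0002],"spin":0},{"offset":[0,0,-0.0004],"spin":0},{"offset":[0,0,-0.0006],"spin":0},{"offset":[0,0,-0.0008],"spin":0},{"offset":[0,0,-0.0008],"spin":0},{"offset":[0,0,-0.0008],"spin":0},{"offset":[0,0,-0.0008],"spin":0},{"offset":[0,0,-0.0008],"spin":0}]' 0.12 30
```

```text
clock: 24.23
eef_pos: [645.4, -99.6, 190.1]
eef_rot: [3.135, 0.007, 1.25]
wrist_force: [-0.5, -1.2, 2.5]
finger_gap: 19.7
```

```bash
python3 -m crank '[{"offset":[0,0,-0.0003],"spin":0},{"offset":[0,0,-0.0003],"spin":0},{"offset":[0,0,-0.0003],"spin":0},{"offset":[0,0,-0.0003],"spin":0},{"offset":[0,0,-0.0003],"spin":0},{"offset":[0,0,-0.0003],"spin":0},{"offset":[0,0,-0.0003],"spin":0},{"offset":[0,0,-0.0003],"spin":0}]' 0.12 30
```

```text
clock: 24.9
eef_pos: [645.5, -99.7, 190.0]
eef_rot: [3.134, 0.007, 1.25]
wrist_force: [-0.2, 0.7, 4.9]
finger_gap: 20.2
```

```bash
python3 -m crank '[{"offset":[0,0,0],"spin":0},{"offset":[0,0,0],"spin":0},{"offset":[0,0,0],"spin":0},{"offset":[0,0,0],"spin":0},{"offset":[0,0,0],"spin":0},{"offset":[0,0,0],"spin":0},{"offset":[0,0,0],"spin":0},{"offset":[0,0,0],"spin":0}]' 1 30
python3 -m crank '[{"offset":[0,0,0],"spin":0},{"offset":[0,0,0.003],"spin":0},{"offset":[0,0,0.01],"spin":0},{"offset":[0,0,0.03],"spin":0},{"offset":[0,0,0.055],"spin":0},{"offset":[0,0,0.08],"spin":0},{"offset":[0,0,0.1],"spin":0},{"offset":[0,0,0.11],"spin":0}]' 1 30
python3 -m crank '[{"offset":[-0.02,0,0],"spin":0},{"offset":[-0.05,0,0.01],"spin":0},{"offset":[-0.085,0,0.01],"spin":0},{"offset":[-0.12,0,0.01],"spin":0},{"offset":[-0.155,0,0.01],"spin":0},{"offset":[-0.19,0,0.01],"spin":0},{"offset":[-0.21,0,0.01],"spin":0},{"offset":[-0.21,0,0.01],"spin":0}]' 1 30
python3 - <<'E'
from h import *
a=snap('top','t9.png');b=snap('side','s9.png')
f=lambda c,u,v,w:cv2.resize(c['pixels'][v-w:v+w,u-w:u+w,::-1],(400,400),interpolation=cv2.INTER_CUBIC)
print(proj(b,[[645.4,-99.7,10],[645.4,-99.7,206]]))
cv2.imwrite('pics/g9.png',np.hstack([cv2.resize(a['pixels'][60:300,90:410,::-1],(400,400)),f(b,264,210,60)]))
E
```

```text
clock: 25.57
eef_pos: [645.5, -99.7, 190.0]
eef_rot: [3.134, 0.007, 1.25]
wrist_force: [0.8, -0.2, 0.9]
finger_gap: 70.0
clock: 26.23
eef_pos: [645.9, -99.7, 303.8]
eef_rot: [3.13, 0.007, 1.25]
wrist_force: [0.7, 0.9, 0.1]
finger_gap: 94.1
clock: 26.9
eef_pos: [433.3, -99.6, 314.7]
eef_rot: [3.129, 0.007, 1.249]
wrist_force: [-0.0, 0.2, 0.1]
finger_gap: 94.0
[[264.05433437 237.3823581 ]
 [264.55669127 166.88895745]]
```

View pics/g9.png

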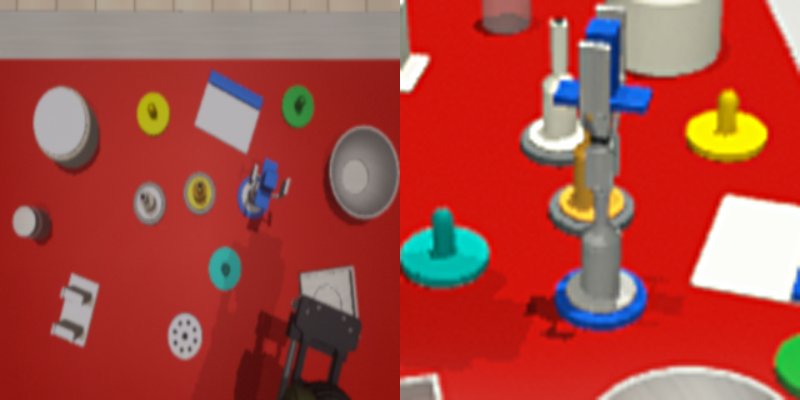

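The nozzle stands upright with its flange flat on the blue base (side crop about 600,295). The tongs are still clipped on, and the arm is clear. The bystanders look unmoved.

```bash
python3 -c "
from cell import manip
print(manip.sign_off())"
```

```text
the job is handed in; nothing more can be done
None
```

The steel nozzle now stands on the blue-based post with the tongs still clipped to it. I handed the job in at about 27 s of the 58 s allowed.

- **Gripping the nozzle:** I squeezed the tongs by their handles, lifted them out of the fork holder and lowered them over the tube. I felt for the tip and held the stop on it at about 4–6 N for over half a second before letting go fully.
- **Moving it:** I then pinched the blue block across x and lifted; the wrist read about 2.4 N, which matches tongs plus nozzle. The nozzle went down over the post with no noticeable side force. It touched the base at the expected height, pressing about 5–8 N, and I released it and backed the arm away.
- **Last checks:** The final side and top pictures show the nozzle upright with its flange flat on the blue base, the tongs in place, and the other items looking unmoved by eye. The wrist force read about zero.
- **What disagreed:**
  - When I first closed on the handles in the holder, the wrist briefly read about 23 N upward, which was gone after the lift.
  - The networks' single-view positions differed from each other by up to about 15 mm, so I used my own fits to the pictures instead.

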